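# Lens barrel off its peg and into the V-block

## Task

Lift the metal lens barrel up and off the peg it hangs on, lay it into the V-shaped rest so that it lies along the V, centred lengthways, and press it down so that it bears firmly on both sloping sides, on each with clearly more than its weight alone would. Finish while still holding it pressed: do not let go at the end. Do not let the barrel touch the bench top, and leave the other things on the bench where they are.

Things in the scene. Friction and masses are not known exactly. Their poses are not given: they have to be found in the camera images.
- barrel: the lens barrel: a plain open aluminium tube, outer diameter 36 mm, bore 27 mm, 96 mm long, 0.14 to 0.24 kg. Origin at its centre, x axis along the tube. At the start it hangs level on the stand's peg (the peg runs through it), its axis along the stand's x, its centre above the stand's origin within 5 mm and about 115 mm above the bench
- stand: the peg stand, fixed: dark base plate 180 x 90 x 12 mm; aluminium post 16 x 36 mm, 138 mm high, near its +x end (front face at x = +58 mm). From the post, at height 125 mm, a round steel peg 8 mm thick runs along the stand's -x through the hanging barrel. Origin at the centre of the base plate's underside, z up
- peg_tip (a point): end of the peg, at the stand's x = -60 mm, 133 mm above the bench (centre of the rounded end): it is upturned by 8 mm. So the barrel must first be raised 9 to 18 mm (13 mm is right), then moved at least 115 mm along the stand's -x to be clear of the peg
- vblock: the V-shaped rest, fixed and rigid: dark base plate 124 x 84 x 12 mm; two steel V cheeks, 60 mm wide, 53 mm high, at x = 33 to 47 mm and -47 to -33 mm, the 66 mm gap between them is for fingers (low strips at its sides, y = 25 to 30 mm, reach 24 mm up). The V runs along x, sides at 45 degrees, its bottom 30 mm above the bench. Origin at the centre of the underside, z up
- seat (a point): the point of the V-shaped rest where the centre of the barrel is when seated: 55.5 mm above the bench, over the rest's origin; axes as the rest's
- v_left: the sloping sides of the V at the rest's +y (both cheeks); origin as the rest's
- v_right: the sloping sides of the V at the rest's -y (both cheeks); origin as the rest's
- yellow_tape: small roll of tape, 60 mm across, 18 mm high, lying flat; a bystander, origin under its centre
- spool: spool of thread, 40 mm across, 36 mm high, upright; a bystander, origin under its centre
- white_jar: white screw jar, 64 mm across, 66 mm high; a bystander, origin under its centre
Mind the look-alikes: they are no part of the job. What is shaped like the barrel but blue is not meant. What is shaped like the vblock but purple is not meant.

How it is judged:
By the outcome, as a careful person would: the job done as asked, in the order asked, and still so for the second after the job is handed in, while the arm keeps its last pose, push and grip.
It also fails if it takes over 48 s, if anything falls off the work surface, if the arm or the gripper's body presses on something with over 40 N, if the wrist force passes 120 N, or if a joint passes its speed limit or range.

## Robot

A 6-joint arm with a two-finger parallel gripper is mounted at the origin on a cart in front of the work surface, level with it; the furniture and walls round the work are solid. World frame = base frame: x ahead of the robot, y to its left, z up, the work surface at z = 0. Lengths are in mm, angles in rad, forces in N, time in s.
With the tool pointing down it reaches from about 300 to 775 mm from the base axis. Payload 14.6 kg.
Tool frame: the origin (TCP) lies on the centre line of the jaws, within the pads' length; the fingertips stand 19 mm ahead of it and the grasp point (between the pads) is the TCP (bot.tip_reach is the distance from the TCP to the fingertips, in mm); z points along the fingers, y is the line along which they close (so a half turn about z gives the same grasp; the last joint's range is limited). The gripper opens to 85 mm and grips with 20 to 120 N. Pads are 22 mm wide; open, the fingers measure 114 mm over their backs; the gripper's body (76 mm by 85 mm) begins 54 mm behind the grasp point. The pads swing forward as they close: fully open they stand 13 mm farther back than shut.
Start: joints at [-1.222, 0.3, 1.521, -0, 1.321, -0.067], TCP at [222.149, -503.13, 250.281] pointing down, gripper open.
Joint ranges: [-3.03, 3.03], [-0.79, 2.21], [0.23, 2.52], [-1.04, 4.18], [0, 3.07], [-2.55, 2.55]. Speed limits (rad/s): [2.22, 2.22, 2.57, 3.14, 3.14, 3.14].

## Interface

Orientations are given as a unit quaternion [w, x, y, z].
In Python, from rig import bot gives the robot as it stands. Calls block until the motion is done:
- bot.move_to(position, orientation): joint-space move of the TCP to a pose.
- bot.servo_line(position, attitude=None, speed=150, until_force=None): straight line of the TCP; attitude=None keeps the orientation; speed is the mean speed in mm/s. With until_force (N) it stops when the force on the tool has changed by that much, and returns True; else False.
- bot.move_joints(angles): joint-space move.
- bot.move_gripper(opening, grip_force=None): finger opening in mm; grip_force is the grip in N (None keeps the last); returns when the fingers have stopped.
- bot.dwell(seconds).
- bot.ik(position, orientation): joint angles nearest the present ones, or None.
- bot.read_state(): the state.
- bot.read_camera(name): name is "side" or "top"; returns a dict with "image" (420x560x3 uint8, blue, green, red), "depth" (420x560 float32, mm along the optical axis (not along the pixel's ray), 0 where there is no reading), "fovy" (degrees; the focal length in pixels is half the picture's height over the tangent of half this angle, whatever the lens; pixels are square), "cx", "cy" (the principal point, pixels), "eye" and "attitude" of the camera in the world. Camera axes: x right, y down, z forward; pixel columns grow to the right and rows downward; lengths in mm; the calibration is good to about 2 mm. A picture is of the moment at which its call begins.
A pose or a line that the arm cannot do raises bot.MotionError and nothing moves.
- bot.finish_job(): hands the job in; it is judged then, once.
The state is a dict: "clock": time; "joint_positions": joint angles; "qvel": joint speeds; "effort": joint torques, N m; "ee_pos": TCP position; "tool_rot": TCP orientation; "ft_force": force on the tool from outside, world axes, zero at the start; "moment": the same for the moment, N m; "grip_width": finger opening in mm; "grip_force": force on a finger pad.
Only numpy, scipy, OpenCV 4.12 (cv2) and the standard library are available. Lean on these libraries where they do the work, as an engineer would, in place of code of your own. Each camera call takes 0.05 s, during which the arm holds its last target. There are 200 camera calls.

## Working session

There is one attempt and no reset: what is moved stays moved. The work goes in short steps, each a Python script; the robot and the scene stay as the last script left them, time stands still between calls to the robot, and variables do not carry over. Pictures are saved under pics/ and viewed, at most 10 in all, crops included, and the job is handed in when it is done.

```bash
ls; mkdir -p pics; cat > h.py <<'E'
import numpy as np,cv2
from scipy.spatial.transform import Rotation as R
from rig import bot
def rot(q): return R.from_quat([q[1],q[2],q[3],q[0]])
def cloud(c):
    d=c["depth"].astype(float);h,w=d.shape
    f=h/2/np.tan(np.radians(c["fovy"])/2)
    v,u=np.mgrid[:h,:w]
    p=np.stack([(u-c["cx"])/f*d,(v-c["cy"])/f*d,d],-1)
    P=p.reshape(-1,3)@rot(c["attitude"]).as_matrix().T+np.array(c["eye"])
    P=P.reshape(h,w,3);P[d==0]=np.nan
    return P
E
python3 - <<'E'
from h import *
for n in("top","side"):
    c=bot.read_camera(n);cv2.imwrite(f"pics/{n}0.png",c["image"]);np.save(f"{n}0.npy",cloud(c))
    print(n,c["fovy"],c["cx"],c["cy"],c["eye"],c["attitude"])
s=bot.read_state();print(s["tool_rot"],s["clock"])
E
```

```text
pics
top 46.980713110381856 270.5513433889882 205.8974783434261 [ 421.05902948  110.54535022 1080.79442822] [-0.03861957  0.71390725 -0.6967101   0.05865164]
side 49.49517018335354 283.0329830846718 217.0812016880966 [ 586.9433547  -631.70764749  708.00326484] [-0.43700704  0.8991078   0.02498306 -0.00241877]
[-5.04277026e-04  9.78468084e-01  2.06397550e-01 -7.17877028e-05] 0.1
```

View pics/top0.png

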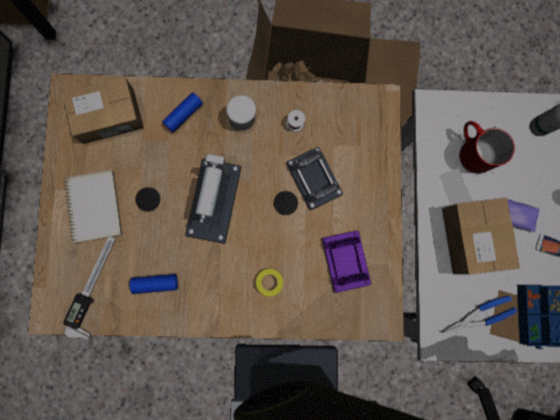

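View pics/side0.png

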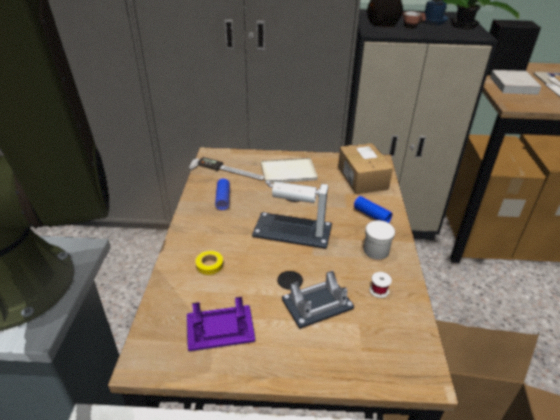

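Top view: candidates for the barrel are silver (209,195) on the peg, blue (183,112) and blue (153,284), so I choose the silver one. Candidates for the rest are dark (314,178) and purple (346,261), so I choose the dark one. The post is at about (214,160). Next I'll check crops and fit poses.

```bash
python3 - <<'E'
from h import *
P=np.load("top0.npy");S=np.load("side0.npy");im=cv2.imread("pics/top0.png")
a=cv2.resize(im[145:250,180:350],None,fx=4.7,fy=4.7,interpolation=cv2.INTER_CUBIC);cv2.imwrite("pics/crop.png",np.clip(a*1.6,0,255).astype(np.uint8))
b=P[60:330,60:390];print("bench z",np.nanmedian(b[...,2]))
def rect(p,t):
    r=cv2.minAreaRect(p[:,:2].astype(np.float32));print(t,len(p),np.round(r[0],1),np.round(r[1],1),round(r[2],2),"z",np.round(np.percentile(p[:,2],[5,50,95]),1))
for nm,(v0,v1,u0,u1) in dict(stand=(150,245,182,245),vb=(145,212,284,346)).items():
    q=P[v0:v1,u0:u1].reshape(-1,3);q=q[~np.isnan(q[:,0])]
    rect(q[(q[:,2]>7)],nm+" all")
    rect(q[(q[:,2]>7)&(q[:,2]<18)],nm+" plate")
    rect(q[(q[:,2]>30)],nm+" high")
    rect(q[(q[:,2]>100)],nm+" z>100") if nm=="stand" else 0
# pixel lookups
for v,u in[(195,209),(180,211),(205,207),(160,214),(218,204),(178,314),(178,290)]: print((u,v),np.round(P[v,u],1))
for n,Q in(("top",P),("side",S)):
    m=(Q[...,2]>20)&(abs(Q[...,0]-420)<330)&(abs(Q[...,1]-60)<400)
    k,l,st,ce=cv2.connectedComponentsWithStats(m.astype(np.uint8))
    for i in range(1,k):
        if st[i,4]>60:
            q=Q[l==i];print(n,np.round(ce[i]),st[i,4],np.round(np.nanmedian(q,0)),"zmax",round(np.percentile(q[:,2],98)))
E
```

```text
bench z 1.0544997018616868
stand all 3297 [581.1 202.7] [104.9 183.7] 80.13 z [  9.6  14.2 135.5]
stand plate 2117 [581.1 202.7] [104.9 183.7] 80.13 z [ 9.1 12.5 15.8]
stand high 1165 [586.1 209.5] [ 36.3 136.9] 79.93 z [ 99.6 131.2 138.6]
stand z>100 1104 [586.1 209.5] [ 36.3 136.9] 79.93 z [118.4 131.5 138.6]
vb all 2001 [635.6 -11. ] [124.4 151. ] 27.62 z [ 9.5 13.8 51.2]
vb plate 1383 [635.6 -11. ] [124.4 151. ] 27.62 z [ 9.1 12.4 16. ]
vb high 401 [637.6 -14.7] [94.7 62.8] 27.62 z [32.6 44.7 55.1]
(209, 195) [571.1 207.3 134.4]
(211, 180) [601.5 204.6 133.4]
(207, 205) [551.6 210.9 130.3]
(214, 160) [641.5 199.9 137. ]
(204, 218) [526.2 216.4 124.6]
(314, 178) [635.2 -14.5  14.6]
(290, 178) [636.7  38.6  -0.8]
top [116. 123.] 707 [735. 425.  68.] zmax 73
top [241. 123.] 118 [747. 153.  58.] zmax 69
top [172. 125.] 84 [744. 306.  32.] zmax 38
top [315. 175.] 586 [641. -14.  38.] zmax 56
top [210. 185.] 1168 [593. 206. 131.] zmax 140
top [461. 236.] 1684 [ 510. -322.   83.] zmax 90
top [348. 261.] 555 [448. -89.  39.] zmax 56
top [152. 283.] 747 [394. 331.  32.] zmax 38
top [313. 405.] 4615 [234.  26. 338.] zmax 508
side [ 44. 126.] 18665 [225. -46. 386.] zmax 567
side [352. 170.] 353 [737. 419.  56.] zmax 73
side [223. 191.] 306 [398. 325.  33.] zmax 37
side [304. 198.] 1136 [611. 196. 123.] zmax 139
side [ 58. 262.] 121 [96. 36. 36.] zmax 60
side [318. 294.] 922 [641. -20.  35.] zmax 54
side [ 41. 288.] 122 [ 97. -40.  38.] zmax 65
side [219. 319.] 820 [452. -92.  36.] zmax 55
```

View pics/crop.png

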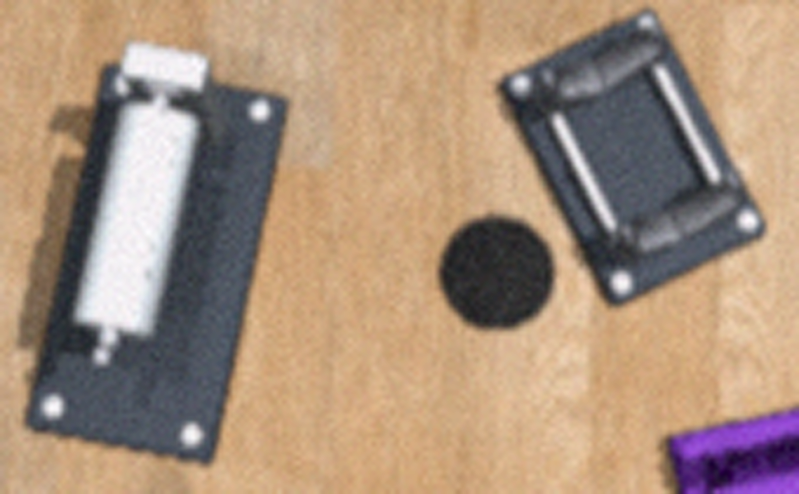

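The crop confirms it: a silver tube on the peg, with the tip at crop (100,355), so stand -x points towards the robot. The dark rest has cheeks at the top and bottom. Next I'll refine both poses with each camera.

```bash
python3 - <<'E'
from h import *
for n in("top","side"):
    P=np.load(n+"0.npy");Q=P.reshape(-1,3);Q=Q[~np.isnan(Q[:,0])]
    def near(c,r): return Q[np.hypot(Q[:,0]-c[0],Q[:,1]-c[1])<r]
    # stand
    a=np.radians(-10.1)
    for it in range(3):
        ex=np.array([np.cos(a),np.sin(a)]);ey=np.array([-ex[1],ex[0]])
        q=near((581,210),110);x=(q[:,:2]-[581.2,210.4])@ex;y=(q[:,:2]-[581.2,210.4])@ey
        b=(q[:,2]>112)&(abs(x)<40)&(abs(y)<25)
        # cylinder axis: fit y=k x+c on points
        xs=x[b];ys=y[b];bins=np.arange(-40,41,4);m=[];
        for i in bins[:-1]:
            s=ys[(xs>=i)&(xs<i+4)]
            if len(s)>5:m.append((i+2,(np.percentile(s,3)+np.percentile(s,97))/2,np.ptp(np.percentile(s,[3,97]))))
        m=np.array(m);k=np.polyfit(m[:,0],m[:,1],1);a+=np.arctan(k[0])
    w=(q[:,2]>118)&(abs(y)<14);wide=(q[:,2]>110)&(abs(y-k[1])>7)&(abs(y-k[1])<18)
    xs=x[wide&(x<56)]
    print(n,"yaw",np.degrees(a),"yoff",k[1],"width",m[:,2].mean(),"barrel x ends",np.percentile(xs,[.5,2,98,99.5]),"tip x",np.percentile(x[w],.5),"post back",np.percentile(x[(q[:,2]>100)],99.5),"topz",np.percentile(q[b][:,2],[50,90,97]))
    # vblock
    q=near((637,-14),75);h=q[q[:,2]>28];r=cv2.minAreaRect(h[:,:2].astype(np.float32));print(" vb",r, np.percentile(h[:,2],98))
    for t in(27,27.5,28,28.5,29): 
        ex=np.array([np.cos(np.radians(t)),np.sin(np.radians(t))]);ey=np.array([-ex[1],ex[0]])
        X=(h[:,:2]-[637,-14])@ex;Y=(h[:,:2]-[637,-14])@ey
        p=np.percentile;print("  ",t,np.round([*p(X,[1,99]),*p(Y,[1,99])],1),"inner",np.round([X[(X<0)].max(),X[X>0].min()],1))
# plate outline from colour, top
c=cv2.imread("pics/top0.png");g=c.max(2)
E
python3 - <<'E'
import sys;sys.path.insert(0,'.')
from h import *
import os;os.chdir('.')
# plate corner pixels -> z=12 plane (top camera)
c=bot.read_camera("top");f=210/np.tan(np.radians(c["fovy"])/2);M=rot(c["attitude"]).as_matrix()
def ray(u,v,z):
    d=M@np.array([(u-c["cx"])/f,(v-c["cy"])/f,1]);return (np.array(c["eye"])+d*(z-c["eye"][2])/d[2])[:2]
for nm,pts in dict(vb=[(500,83),(645,10),(767,232),(612,305)],vbholes=[(522,84),(647,22),(749,220),(622,283)],stand=[(104,65),(288,98),(212,463),(26,430)]).items():
    w=np.array([ray(180+x/4.7-.5,145+y/4.7-.5,12) for x,y in pts]);print(nm,w.mean(0).round(1),"sides",np.linalg.norm(np.roll(w,-1,0)-w,axis=1).round(1),"dir",np.degrees(np.arctan2(*((w[0]+w[1]-w[2]-w[3])[::-1]))))
E
```

```text
top yaw -9.693437014633131 yoff -0.6540348161203181 width 32.36078756247589 barrel x ends [-47.57507246 -46.5964082   46.15264006  54.21680995] tip x -61.265814412927725 post back 71.71125957204869 topz [131.17151836 134.45012122 135.65320548]
 vb ((637.6439208984375, -14.6737060546875), (94.80192565917969, 62.818458557128906), 27.62484359741211) 55.92472252629408
   27 [-47.1  47.2 -31.3  29.6] inner [-1.   1.2]
   27.5 [-47.   47.2 -30.9  29.5] inner [-1.3  0.9]
   28 [-47.1  47.  -31.   29.5] inner [-1.5  0.6]
   28.5 [-47.3  47.  -31.2  29.7] inner [-1.7  0.4]
   29 [-47.5  47.  -31.3  29.5] inner [-2.   0.1]
side yaw -9.050768275547503 yoff -5.019142598070895 width 23.844488018005418 barrel x ends [-57.27528194 -44.35394167  49.13959283  49.93774359] tip x -59.235105295066425 post back 75.01426101603249 topz [127.93387765 133.72773931 135.01820171]
 vb ((639.9678955078125, -14.968467712402344), (95.95465850830078, 63.577735900878906), 27.734397888183594) 54.68260039243141
   27 [-45.2  49.1 -33.2  27.4] inner [-29.5  34.2]
   27.5 [-45.2  49.  -33.2  27.7] inner [-29.7  34.3]
   28 [-45.2  49.2 -33.1  28.1] inner [-30.   34.1]
   28.5 [-45.3  49.  -33.5  28.4] inner [-30.2  33.9]
   29 [-45.4  49.1 -33.6  28.4] inner [-30.2  33.6]
vb [636.1 -14.2] sides [ 79.5 122.9  82.9 120. ] dir 28.248533097165975
vbholes [638.6 -16.2] sides [ 68.4 108.1  68.7 107.6] dir 27.401346798837302
stand [578.9 210.2] sides [ 89.7 178.4  88.5 178.4] dir -9.566505497297857
```

```bash
cat >> h.py <<'E'
def down(deg):
    a=np.radians(deg)/2;return [0,np.cos(a),np.sin(a),0]
def st(t=""):
    s=bot.read_state();print(t,"t",round(s["clock"],2),"p",np.round(s["ee_pos"],1),"F",np.round(s["ft_force"],1),"M",np.round(s["moment"],2),"w",round(s["grip_width"],1),"g",np.round(s["grip_force"],1));return s
E
python3 - <<'E'
from h import *
q=down(-9.6)
bot.move_gripper(80)
bot.move_to([581,209.5,215],q);st("above")
print(bot.servo_line([581,209.5,114],speed=120,until_force=6));st("at")
bot.move_gripper(20,grip_force=80);st("grip")
c=bot.read_camera("side");cv2.imwrite("pics/g.png",cv2.resize(c["image"][130:270,220:360],None,fx=4,fy=4))
E
```

```text
above t 3.19 p [581.2 208.9 215.1] F [0.1 0.3 0.1] M [ 0.02 -0.06 -0.01] w 80.0 g 0.0
False
at t 4.18 p [581.4 209.6 114.9] F [0.2 0.2 0. ] M [-0.01 -0.01  0.03] w 80.3 g 0.0
grip t 4.67 p [581.3 209.7 114.7] F [0.8 0.6 4.9] M [0.14 0.08 0.05] w 33.3 g 80.0
```

View pics/g.png

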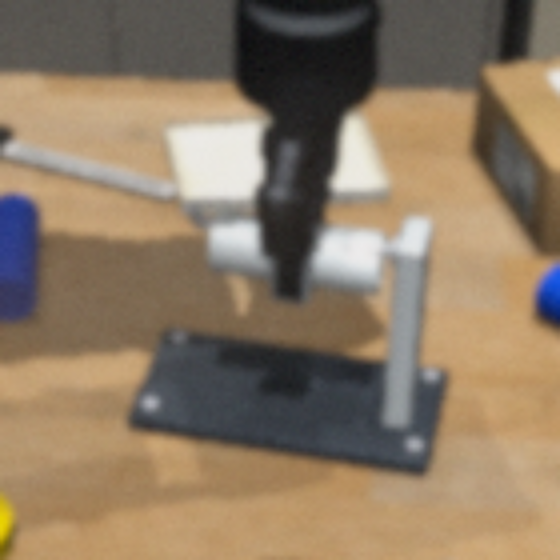

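The pads straddle the barrel at its middle; peg and post are clear. The grip reads 80 N. Next: lift 13 mm, then pull off.

```bash
python3 - <<'E'
from h import *
d=np.array([np.cos(np.radians(-9.6)),np.sin(np.radians(-9.6)),0])
p=np.array([581,209.5,114.])
bot.servo_line(p+[0,0,13],speed=40);s=st("lift")
for k in(15,60,130):
    h=bot.servo_line(p+[0,0,13]-k*d,speed=90,until_force=8);s=st(f"pull {k} {h}")
    if h: break
else:
    bot.servo_line(p+[0,0,90]-130*d,speed=150)
    st("up")
for n in("side","top"):
    c=bot.read_camera(n);np.save(n+"1.npy",cloud(c));cv2.imwrite(f"pics/{n}1.png",c["image"])
E
```

```text
lift t 5.19 p [581.  209.5 127. ] F [-0.4 -0.6 -2.5] M [-0.01  0.    0.01] w 33.7 g 79.5
pull 15 False t 5.51 p [566.1 212.1 127. ] F [-0. -1. -2.] M [-0.01 -0.02  0.03] w 33.1 g 79.5
pull 60 False t 6.16 p [522.3 219.5 127.2] F [-0.3 -0.1 -1.5] M [-0.01 -0.03  0.02] w 33.6 g 79.5
pull 130 False t 7.08 p [453.2 231.2 127.1] F [ 0.  -0.4 -2.7] M [0.06 0.02 0.02] w 33.2 g 79.5
up t 7.75 p [452.6 231.  203.1] F [-0.5 -0.9 -2.5] M [-0.03  0.06 -0.05] w 33.4 g 79.5
```

```bash
python3 - <<'E'
from h import *
a=np.radians(-9.6);ex=np.array([np.cos(a),np.sin(a),0]);ey=np.array([-ex[1],ex[0],0])
T=np.array(bot.read_state()["ee_pos"])
for n in("side","top"):
    Q=np.load(n+"1.npy").reshape(-1,3);D=Q-T;x=D@ex;y=D@ey;z=D[:,2]
    m=(abs(y)<24)&(abs(z)<28)&(abs(x)<62)&(abs(x)>17);x,y,z=x[m],y[m],z[m]
    print(n,len(x),"ends",np.round(np.percentile(x,[.5,2,98,99.5]),1))
    for l in(-44,-36,-28,20,28,36):
        k=(x>=l)&(x<l+8)
        if k.sum()>8: print("  x",l+4,k.sum(),"y",np.round(np.percentile(y[k],[5,95]),1),"zmax",round(np.percentile(z[k],95),1),"zmed",round(np.median(z[k]),1))
im=cv2.imread("pics/side1.png");R_=np.load("side1.npy");ok=np.linalg.norm(R_-T,axis=2)<60
v,u=np.nonzero(ok);print(u.mean(),v.mean())
u0,v0=int(u.mean()),int(v.mean());cv2.imwrite("pics/held.png",cv2.resize(im[max(0,v0-50):v0+60,max(0,u0-70):u0+70],None,fx=5,fy=5))
E
```

```text
side 469 ends [-45.4 -44.5  50.2  50.6]
  x -40 56 y [-18.2   0.3] zmax 20.0 zmed 12.8
  x -32 57 y [-18.2  -0.4] zmax 19.1 zmed 9.3
  x -24 35 y [-18.7 -10.1] zmax 15.6 zmed 5.5
  x 24 65 y [-17.5   5. ] zmax 19.9 zmed 11.9
  x 32 55 y [-17.2  -0.8] zmax 19.8 zmed 10.7
  x 40 66 y [-17.5   6.9] zmax 19.9 zmed 9.3
top 152 ends [-47.5 -47.3 -26.1 -23.9]
  x -40 74 y [-18.5  10.3] zmax 20.7 zmed 17.0
  x -32 29 y [-19.1  -8.1] zmax 18.7 zmed 10.8
238.1416861826698 150.68969555035127
```

View pics/held.png

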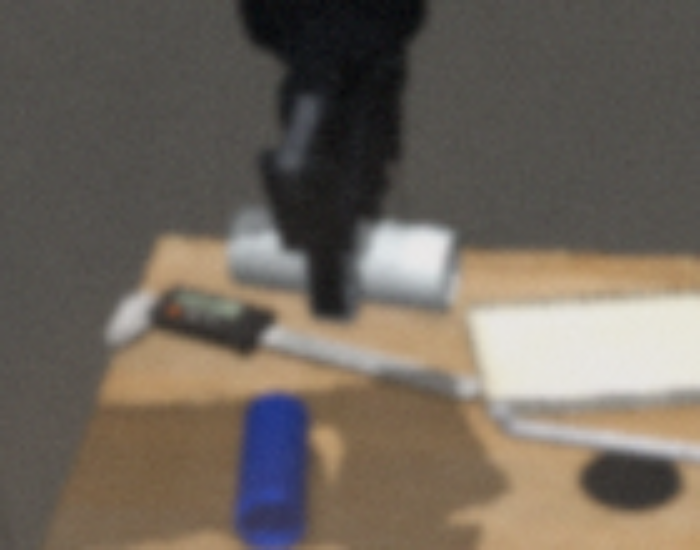

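Barrel is level, held centrally (within about 1 mm of the TCP). Move above the rest.

```bash
cat >> h.py <<'E'
YV=27.7
VX=np.array([np.cos(np.radians(YV)),np.sin(np.radians(YV)),0]);VY=np.array([-VX[1],VX[0],0])
G=np.array([637,-14,0])-0.7*VX-1.2*VY
def lat(s): f=np.array(s["ft_force"]);print("  Fx %.1f Fy %.1f Fz %.1f"%(f@VX,f@VY,f[2]))
E
python3 - <<'E'
from h import *
bot.move_to((G+[0,0,200]).tolist(),down(YV));st("above")
bot.servo_line((G+[0,0,80]).tolist(),speed=120);s=st("low");lat(s)
T=np.array(s["ee_pos"])
for n in("side","top"):
    c=bot.read_camera(n);Q=cloud(c).reshape(-1,3);np.save(n+"2.npy",Q);cv2.imwrite(f"pics/{n}2.png",c["image"])
    D=Q-T;x=D@VX;y=D@VY;z=Q[:,2]
    m=(abs(y)<21)&(z>66)&(z<102)&(abs(x)<60)&(abs(x)>18)
    print(n,m.sum(),"barrel x",np.round(np.percentile(x[m],[.5,2,98,99.5]),1))
    m=(abs(y)<40)&(z>32)&(z<56)&(abs(x)<60)
    print("   cheeks x",m.sum(),np.round(np.percentile(x[m],[.5,2,98,99.5]),1),"y",np.round(np.percentile(y[m],[.5,2,98,99.5]),1))
im=cv2.imread("pics/side2.png");cv2.imwrite("pics/s2.png",cv2.resize(im[210:340,245:395],None,fx=5,fy=4.6))
E
```

```text
above t 9.03 p [636.7 -14.5 199.7] F [-0.5 -0.6 -2.3] M [ 0.04 -0.01 -0.03] w 33.2 g 79.5
low t 10.18 p [637.4 -15.4  80.9] F [ 0.6  0.6 -2.4] M [ 0.   -0.01  0.03] w 33.3 g 79.5
  Fx 0.8 Fy 0.3 Fz -2.4
side 381 barrel x [-46.9 -46.6  47.1  49.4]
   cheeks x 388 [-44.7 -44.6  48.7  49.9] y [-32.4 -31.6  28.2  29.9]Traceback (most recent call last):
  File "<stdin>", line 9, in <module>
    return _quantile_unchecked(
        a, q, axis, out, overwrite_input, method, keepdims, weights)
    return _ureduce(a,
                    func=_quantile_ureduce_func,
    ...<5 lines>...
                    overwrite_input=overwrite_input,
                    method=method)
    r = func(a, **kwargs)
    result = _quantile(arr,
                       quantiles=q,
    ...<2 lines>...
                       out=out,
                       weights=wgt)
    slices_having_nans = np.isnan(arr[-1, ...])
                                  ~~~^^^^^^^^^
IndexError: index -1 is out of bounds for axis 0 with size 0
```

```bash
sed -i 's/-0.7\*VX/-0.1*VX/' h.py; python3 - <<'E'
from h import *
print(bot.servo_line((G+[0,0,63]).tolist(),speed=50,until_force=6));lat(st())
h=bot.servo_line((G+[0,0,48]).tolist(),speed=12,until_force=6);print(h);lat(st("contact"))
bot.dwell(.2);lat(st("settled"))
for n in("side","top"):
    c=bot.read_camera(n);np.save(n+"3.npy",cloud(c));cv2.imwrite(f"pics/{n}3.png",c["image"])
im=cv2.imread("pics/side3.png");cv2.imwrite("pics/s3.png",cv2.resize(im[230:340,255:385],None,fx=6,fy=5.4))
E
```

```text
False
 t 10.77 p [637.4 -15.1  62.7] F [ 0.2  0.1 -1.8] M [-0.07 -0.01 -0.02] w 33.2 g 79.5
  Fx 0.2 Fy -0.0 Fz -1.8
True
contact t 11.53 p [637.4 -14.9  54.6] F [-0.1  2.6  4.7] M [ 0.24  0.19 -0.  ] w 33.6 g 80.2
  Fx 1.1 Fy 2.3 Fz 4.7
settled t 11.72 p [637.3 -14.8  54.5] F [-0.9  2.3  5.7] M [ 0.27  0.14 -0.01] w 33.4 g 80.3
  Fx 0.3 Fy 2.4 Fz 5.7
```

View pics/s3.png

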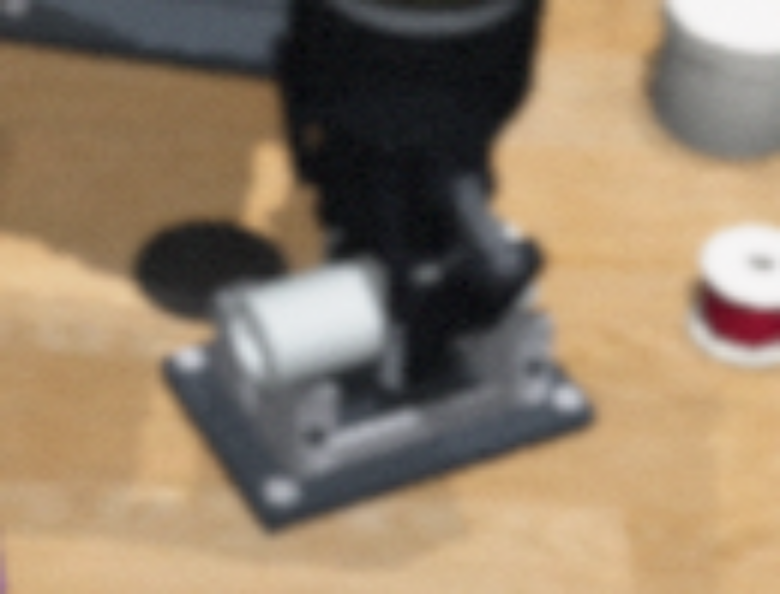

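The barrel is in the V along its length, ends about flush with both cheeks, height as expected (TCP 54.5). Now press and balance the side force.

```bash
python3 - <<'E'
from h import *
print(bot.servo_line((G+0.4*VY+[0,0,45]).tolist(),speed=10,until_force=22));lat(st("press"))
bot.dwell(.4);s=st("settled");lat(s)
c=bot.read_camera("side");cv2.imwrite("pics/s4.png",cv2.resize(c["image"][230:340,255:385],None,fx=6,fy=5.4))
E
```

```text
True
press t 12.21 p [637.4 -14.4  54.1] F [-1.5  1.7  5.1] M [ 0.24  0.28 -0.06] w 33.7 g 80.3
  Fx -0.5 Fy 2.2 Fz 5.1
settled t 12.61 p [637.4 -14.4  54.1] F [-2.3  1.   5.5] M [ 0.21  0.28 -0.09] w 33.1 g 80.4
  Fx -1.5 Fy 2.0 Fz 5.5
```

View pics/s4.png

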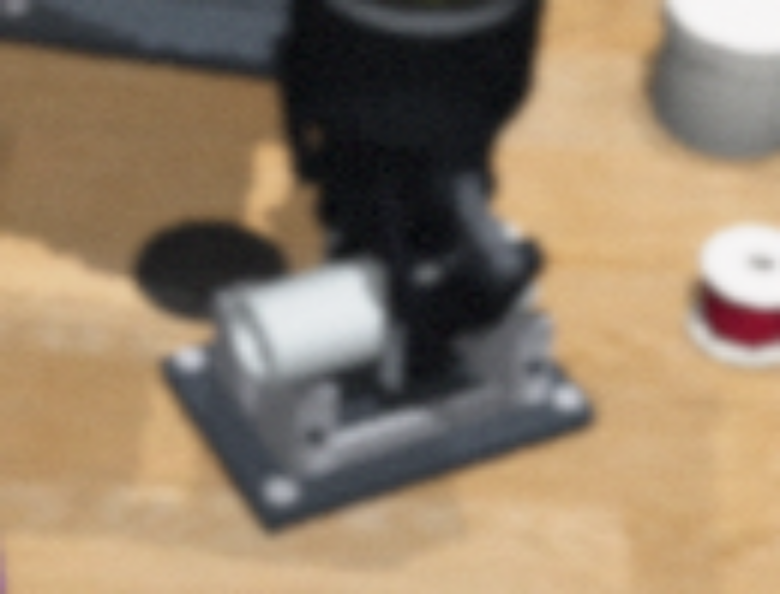

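```bash
python3 - <<'E'
from h import *
p=np.array(bot.read_state()["ee_pos"])
for k in range(1,7):
    h=bot.servo_line((p+0.4*k*VY).tolist(),speed=6,until_force=15);bot.dwell(.1);s=st(f"{k} {h}");lat(s)
    if h or np.array(s["ft_force"])@VY<-4:break
E
```

```text
1 False t 13.03 p [637.2 -14.1  54. ] F [ 0.2 -0.2 -0.4] M [ 0.05 -0.17 -0.08] w 33.0 g 79.8
  Fx 0.0 Fy -0.3 Fz -0.4
2 False t 13.38 p [637.1 -13.9  54.1] F [ 2.1 -3.7 -1.3] M [-0.52 -0.31 -0.09] w 33.7 g 79.8
  Fx 0.1 Fy -4.2 Fz -1.3
```

```bash
python3 - <<'E'
from h import *
p=np.array([637.25,-14.15,54.0])
for k in range(1,16):
    h=bot.servo_line((p-[0,0,0.35*k]).tolist(),speed=8,until_force=20);bot.dwell(.1);s=bot.read_state();f=np.array(s["ft_force"])
    print(k,h,np.round(s["ee_pos"],1),end="");lat(s)
    if f[2]>22 or abs(f@VY)>9:break
st()
E
```

```text
1 False [637.3 -14.1  53.9]  Fx -1.4 Fy -0.3 Fz 5.1
2 False [637.3 -14.1  53.8]  Fx -2.8 Fy -0.2 Fz 7.9
3 False [637.3 -14.1  53.8]  Fx -4.4 Fy 1.5 Fz 11.3
4 False [637.4 -14.1  53.8]  Fx -7.1 Fy 3.1 Fz 14.4
5 False [637.4 -14.1  53.8]  Fx -7.4 Fy 3.1 Fz 17.5
6 False [637.4 -14.1  53.7]  Fx -9.9 Fy 3.7 Fz 21.1
7 False [637.4 -14.1  53.7]  Fx -11.6 Fy 6.5 Fz 25.3
 t 15.82 p [637.4 -14.1  53.7] F [-13.3   0.3  25.3] M [-0.04  1.94 -0.26] w 33.5 g 82.7
```

Firmly seated and both sides loaded. I'll trim the sideways push, then verify the lengthwise position.

```bash
python3 - <<'E'
from h import *
p=np.array([637.25,-14.15,54.0-2.45])-0.8*VX+0.45*VY
bot.servo_line(p.tolist(),speed=8,until_force=25);bot.dwell(.5);s=st();lat(s);bot.dwell(.5);lat(st())
T=np.array(s["ee_pos"])
for n in("side","top"):
    c=bot.read_camera(n);Q=cloud(c).reshape(-1,3);D=Q-T;x=D@VX;y=D@VY;z=Q[:,2]
    cv2.imwrite(f"pics/{n}5.png",c["image"])
    m=(abs(y)<14)&(z>58)&(z<80)&(abs(x)<60)&(abs(x)>20);k=(abs(y)>19)&(abs(y)<32)&(z>32)&(z<56)&(abs(x)<60)
    for t,mm in(("barrel",m),("cheek",k)):
        if mm.sum()>20: print(n,t,mm.sum(),np.round(np.percentile(x[mm],[.5,3,97,99.5]),1))
im=cv2.imread("pics/top5.png");cv2.imwrite("pics/t5.png",cv2.resize(im[130:230,265:365],None,fx=5.8,fy=5.8))
E
```

```text
t 16.59 p [637.3 -14.1  53.7] F [-3.7 -0.6 19.3] M [-0.03  0.68 -0.22] w 33.3 g 82.0
  Fx -3.5 Fy 1.1 Fz 19.3
 t 17.09 p [637.3 -14.1  53.7] F [-4.9 -1.2 18.9] M [-0.08  0.63 -0.26] w 33.1 g 82.0
  Fx -4.9 Fy 1.2 Fz 18.9
side barrel 164 [-47.1 -46.5  46.3  48.4]
side cheek 266 [-45.3 -45.   47.1  48.7]
top cheek 24 [32.9 33.2 46.6 47.2]
```

View pics/t5.png

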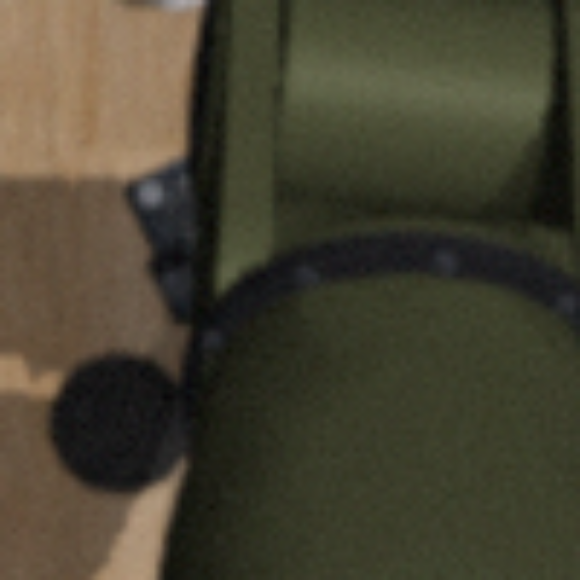

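The top view is blocked by the arm. In the side view, the barrel ends match the cheeks to about 1 mm. The press is steady at 19 N and balanced on both sides, so I'm handing in.

```bash
python3 -c "
from rig import bot
print(bot.finish_job())"
```

```text
the job is handed in; nothing more can be done
None
```

The barrel was lifted off the peg, laid in the dark V rest and centred to about 1 mm. I handed the job in at about 17 s with it still gripped and pressed down at about 19 N, shared nearly evenly between the two sides by the wrist force reading.

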